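Fit the tap brush into the scrubber drive and hold it pressed home

ROBOT

A 6-joint arm with a two-finger parallel gripper is mounted at the origin on the work surface. World frame = base frame: x ahead of the robot, y to its left, z up, the work surface at z = 0. Lengths are in m, angles in degrees, forces in N, time in s.
With the tool pointing down it reaches from about 0.375 to 0.9 m from the base axis. Payload 3.1 kg.
Tool frame: the origin (TCP) lies between the finger pads; the fingertips stand 22 mm ahead of it and the grasp point (between the pads) lies 3 mm ahead of it (bot.tip_extent is the distance from the TCP to the fingertips, in m); y points along the fingers, z is the direction in which the jaws open and shut, and the axes are right-handed (so a half turn about y gives the same grasp; the last joint's range is limited). The gripper opens to 87 mm and grips with 3 to 60 N. Pads are 19 mm wide; open, the fingers measure 117 mm over their backs; the gripper's body (75 mm by 190 mm) begins 51 mm behind the grasp point.
Start: joints at [-10.227, 30.224, 82.088, -0, 67.689, -10.227], TCP at [0.625, 0, 0.245] pointing down, gripper open.
Joint ranges: [-176.69, 176.69], [-43.24, 126.21], [12.49, 139.97], [-82, 262], [0, 151.66], [-163.58, 163.58]. Speed limits (degrees/s): [159.86, 159.86, 180, 180, 180, 180].

INTERFACE

Orientations are given as a 3x3 rotation matrix whose columns are the frame's x, y, z axes.
In Python, from rig import bot, eyes, models gives the robot as it stands. The module is installed in compiled form; this text tells all that it offers.
- The arm moves only by the tool arm_command, never from a script. Its arguments are lists of equal length, an entry for each row: "translation": the shift along the tool's x, y, z each as a share of 0.08 m, from -1 to 1, a list of three; "rotation": the turn, a rotation vector about the tool's x, y, z each as a share of 60 degrees, from -1 to 1, a list of three; "grip": the closure, from -1 (fully open) to 1 (shut), so that 0 is half open. In form: {"translation": [[x, y, z], ...], "rotation": [[rx, ry, rz], ...], "grip": [grip, ...]}. A call has 1 to 5 rows; each row is the pose to reach, as a shift and turn from the pose commanded when the call began, along the tool's axes at that moment; what a row does not reach only later rows make up. A row lasts 1/10 s, in which the tool goes at most 50 mm and 8.59 degrees, less where a joint would pass 70% of its speed; a pose out of reach is approached as far as the arm can. A call with a number of a shift or a turn outside -1 to 1 is refused whole. A call with a gripper value outside its range is refused whole. The fingers move at their own pace and stop on an object; the grip force is fixed at half the most. Time passes only in rows, so rows that repeat a pose let the fingers close. It gives the time, the measured TCP pose, the force and the opening at its end, in the units of the state.
- bot.read_state(): the state, without advancing time (a new reading comes with each control period).
- eyes.capture(name): name is "scene" or "side" or "wrist"; returns a dict with "image" (480x640x3 uint8, blue, green, red), "mtx" (3x3 intrinsics, pixels), "rvec" (rotation vector, rad) and "tvec" (3), from world to camera coordinates, as OpenCV has them; the wrist camera has in their place "hand_eye" (4x4, takes a point from camera to tool coordinates, whose origin is the TCP and whose axes are the tool frame's). Camera axes: x right, y down, z forward; pixel columns grow to the right and rows downward; lengths in m; the calibration is good to about 2 mm. The wrist camera is an equidistant fisheye: a pixel r from the principal point sees the ray r / f radians off the axis. A picture is of the moment at which its call begins: read the wrist's pose just before it. There is no depth.
- bot.hand_in(): hands the job in, once; it reports no verdict.
Trained networks look in the newest picture that a camera, given by its name, has taken for a name from the list of things; names that differ only in an ending like _2 or _b are one class to them, and where a whole thing is asked for, a point or a joint stands for the part that bears it (a point fixed in the world has none). Each returns a list of dicts, best first, with "conf" (0 to 1); they miss things now and then, are a little off and sometimes report something else, mostly with a low value. They report only what shows in the picture. A call takes as long as a camera call. They do not tell look-alikes from the thing itself.
- models.recognise(camera, thing): "extent" ([left, top, right, bottom] as shares, 0 to 1, of the picture: columns of its width, rows of its height, round what is visible of it).
- models.spot_point(camera, thing): "point" ([column, row] as shares, 0 to 1, of the picture: columns of its width, rows of its height: a listed point, or the origin of a listed thing).
The state is a dict: "time_s": time; "joint_positions": joint angles; "qvel": joint speeds; "tau": joint torques, N m; "position": TCP position; "tcp_rot": TCP orientation; "force": force on the tool from outside, world axes, zero at the start; "moment": the same for the moment, N m; "opening": opening from 0.0 (shut) to 1.0 (fully open).
Only numpy, scipy, OpenCV 4.12 (cv2) and the standard library are available. Lean on these libraries where they do the work, as an engineer would, in place of code of your own. Each camera call takes 0.05 s, during which the arm holds its last target. There are 200 camera calls.

TASK

Take the chrome tap-cleaning brush out of the blue caddy on the lazy Susan and fit its splined stem into the socket of the scrubber drive standing in its dock: turn it until the splines mesh and slide it down against the spring until its flange sits flush on the socket's rim. Finish while still holding it there, gripper on the brush and pressing it fully home (the spring would push it out again), and knock nothing over on the way.

Things in the scene. Friction and masses are not known exactly. Their poses are not given: they have to be found in the camera images.
- brush: Chrome tap brush, 98 mm long, about 90 g, upright in a round hole of the caddy, at any yaw. Origin: on its axis, centre of the underside of its round flange (42 mm diameter, 4 mm thick); z up to the bristle tip. Square grip 26 x 26 mm at z 4 to 40 mm, faces square to x and y; bristle tip at most 24 mm wide, to z 66 mm. The flange rests on the caddy block 82 mm above the surface.
- brush_grip (a point): Centre of the brush's square chrome grip, 22 mm above the brush origin; the place to grasp, from above.
- stem_end (a point): Lower end of the brush's dark splined stem, on its axis, 32 mm below the brush origin. The stem is plus-shaped in section: four lobes along its +-x and +-y, 22 mm from lobe end to lobe end, 7 mm thick; the last 4 mm are slimmer (18 mm, 5 mm thick). It hangs loosely in the caddy's 26 mm hole, 45 mm deep.
- socket_rim (a point): Centre of the rim of the drive's upward socket, 106 mm above the surface, z up. The rim is a grey funnel: outside 45 mm, mouth 37 mm, narrowing to a 25 mm round bore 6 mm lower. The socket's plus-shaped slots run along this x and y (any quarter turn fits). A stem not aligned stands on the ribs, flange 20 mm above the rim; aligned, it slides in until the flange lies on the rim.
- drive: Scrubber drive: white upright cylinder 64 mm in diameter on a grey 90 x 90 mm dock plate (sides along its x and y) fixed to the surface; a grey fin stands on its +x side. Origin: centre of the underside, 106 mm below the rim; same axes as socket_rim. From 12 mm below the rim, four grey ribs in the bore leave plus-shaped slots 9 mm wide, 25 mm long, 40 mm deep.
- ejector (a joint): Sprung ejector pin (brass, 8 mm diameter) on the socket's axis, travel in m, 0 = up (its top 20 mm below the rim), growing as it is pushed down. The spring gives 3 N at the start and 0.6 N more per mm; with the flange on the rim it reads 0.012 and pushes up with about 10 N. Hard stop at 0.014.
- turntable: White lazy Susan, 260 mm diameter, top at 22 mm, turning freely about its vertical axis with the blue caddy fixed on it. Origin: centre of its underside. The caddy's holder block (60 x 50 mm, top at 82 mm) with the brush hole is 55 mm from the axis along its +x; open bins 50 mm wide, tops at 67 mm, lie on both sides (at y +-50 mm).
- jar: Round glass jar with a metal lid, 66 mm diameter, 75 mm tall, standing on the lazy Susan opposite the caddy. Origin: centre of its underside, z up.
- bottle: Capped grey refill bottle, 56 mm diameter, 160 mm tall, standing on the work surface. Origin: centre of its underside, z up.
- plunger: Small dark silicone plunger cup, 52 mm diameter, 48 mm tall, standing on the work surface. Origin: centre of its underside, z up.
Things that resemble listed ones, but are neither listed nor needed, are in the scene too. Leave any orange look-alike of the brush alone.

How it is judged:
By the outcome, as a careful person would: the job done as asked, in the order asked, and still so for the second after the job is handed in, while the arm keeps its last pose, push and grip.
It also fails if it takes over 38 s, if anything falls off the work surface, if the arm or the gripper's body presses on something with over 40 N, if the wrist force passes 120 N, or if a joint passes its speed limit or range.

## Working session

There is one attempt and no reset: what is moved stays moved. The work goes in short steps, Python scripts to look and compute and a tool call to move; the robot and the scene stay as the last step left them, time stands still between calls to the robot, and variables do not carry over. Pictures are saved under pics/ and viewed, about 8 in all and at most 12, crops included, and the job is handed in when it is done.

Besides the shell and the picture viewer there is one more tool, called after "Request:" by a JSON object that holds its "method" and its "body". arm_command: Moves the arm, as the interface text tells. Shift numbers are shares of 0.08 m and turn numbers shares of 60 degrees, none past 1 either way. Its arguments: {"type":"object","properties":{"translation":{"type":"array"},"rotation":{"type":"array"},"grip":{"type":"array"}},"required":["translation","rotation","grip"]}

```bash
mkdir -p pics; cat > h.py <<'E'
import numpy as np, cv2
from rig import bot, eyes, models
def shot(n,save=None):
    c=eyes.capture(n)
    if save: cv2.imwrite('pics/'+save,c['image'])
    return c
def ray(c,uv,st=None):
    """world origin, direction"""
    K=c['mtx']; x=np.array([(uv[0]-K[0,2])/K[0,0],(uv[1]-K[1,2])/K[1,1]])
    if 'hand_eye' in c:
        r=np.hypot(*x); d=np.array([*(x/max(r,1e-9)*np.sin(r)),np.cos(r)])
        H=np.array(c['hand_eye']); R=np.array(st['tcp_rot']); p=np.array(st['position'])
        return p+R@H[:3,3], R@H[:3,:3]@d
    R=cv2.Rodrigues(np.array(c['rvec'],float))[0]; t=np.array(c['tvec'],float).ravel()
    return -R.T@t, R.T@np.array([x[0],x[1],1.])/np.linalg.norm([x[0],x[1],1.])
def atz(r,z): return r[0]+r[1]*(z-r[0][2])/r[1][2]
def tri(rs):
    A=sum(np.eye(3)-np.outer(d,d) for o,d in rs); b=sum((np.eye(3)-np.outer(d,d))@o for o,d in rs)
    x=np.linalg.solve(A,b); return x,[np.linalg.norm(np.cross(x-o,d)) for o,d in rs]
E
python3 - <<'E'
from h import *
np.set_printoptions(precision=4,suppress=True)
st=bot.read_state(); print(st['time_s'],st['position'],np.array(st['tcp_rot']),bot.tip_extent)
C={n:shot(n,n+'0.png') for n in('scene','side','wrist')}
print(C['wrist']['hand_eye'],C['wrist']['mtx'])
for t in('brush','brush_grip','stem_end','socket_rim','drive','turntable','jar','bottle','plunger'):
  for n in C:
    for d in models.spot_point(n,t)[:3]:
      uv=np.array(d['point'])*[640,480]; z={'brush':.082,'brush_grip':.104,'socket_rim':.106}.get(t,0 if t!='jar' else .022)
      print(t,n,round(d['conf'],2),uv.round(1),atz(ray(C[n],uv,st),z))
a=np.hstack([C['scene']['image'],C['side']['image']]);
E
```

```text
0.0 [0.6243 0.0001 0.2436] [[-0.     -0.0021  1.    ]
 [-1.      0.0004 -0.    ]
 [-0.0004 -1.     -0.0021]] 0.022
[[ 0.0004  0.9664  0.257  -0.0689]
 [-0.0008 -0.257   0.9664 -0.1401]
 [ 1.     -0.0006  0.0007  0.0006]
 [ 0.      0.      0.      1.    ]] [[371.6483   0.     319.6759]
 [  0.     371.6483 238.3363]
 [  0.       0.       1.    ]]
brush scene 0.88 [266.3 148.6] [0.311 0.17  0.082]
brush scene 0.65 [322.8 181.4] [0.4557 0.15   0.082 ]
brush side 0.75 [287.2 196.8] [0.4504 0.1473 0.082 ]
brush side 0.68 [205.1 197.8] [0.2852 0.1555 0.082 ]
brush wrist 0.62 [25.2 44.6] [0.3224 0.1948 0.082 ]
brush_grip scene 0.8 [262.4 140.2] [0.3062 0.1662 0.104 ]
brush_grip scene 0.63 [322.4 171.4] [0.4527 0.1526 0.104 ]
brush_grip side 0.88 [286.8 186.7] [0.4504 0.1511 0.104 ]
brush_grip side 0.64 [201.3 190.5] [0.2811 0.1495 0.104 ]
brush_grip wrist 0.82 [10.5 40.3] [0.3207 0.1963 0.104 ]
brush_grip wrist 0.71 [112.5  54.2] [0.4529 0.1529 0.104 ]
stem_end scene 0.64 [264.8 158. ] [0.2656 0.2174 0.    ]
stem_end scene 0.56 [320.2 193.9] [0.4279 0.1879 0.    ]
stem_end scene 0.29 [237.2 
[... 903 characters left out ...]
ist 0.39 [112.2  54.4] [0.3884 0.184  0.    ]
jar scene 0.71 [382.  202.7] [0.5554 0.2137 0.022 ]
jar side 0.74 [336.8 198.1] [0.5628 0.2202 0.022 ]
jar side 0.42 [285.8 206.4] [0.448  0.1969 0.022 ]
jar side 0.36 [313.6 218.1] [0.505  0.1507 0.022 ]
bottle scene 0.88 [408.1 323.3] [0.7098 0.0088 0.    ]
bottle scene 0.22 [347.2 211. ] [0.499  0.1759 0.    ]
bottle side 0.72 [286.7 195.5] [0.4524 0.2698 0.    ]
bottle wrist 0.77 [400.8 202.2] [0.7107 0.0068 0.    ]
plunger scene 0.78 [239.4 261.1] [ 0.3912 -0.0383  0.    ]
plunger side 0.96 [258.9 292.7] [ 0.3887 -0.0376  0.    ]
plunger side 0.69 [335.7 196.6] [0.5656 0.2573 0.    ]
plunger wrist 0.66 [119.2 237.7] [ 0.3868 -0.0321  0.    ]
```

View pics/scene0.png

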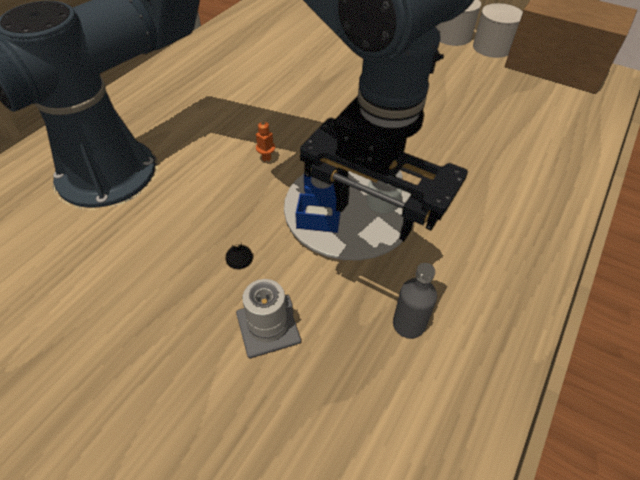

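View pics/wrist0.png

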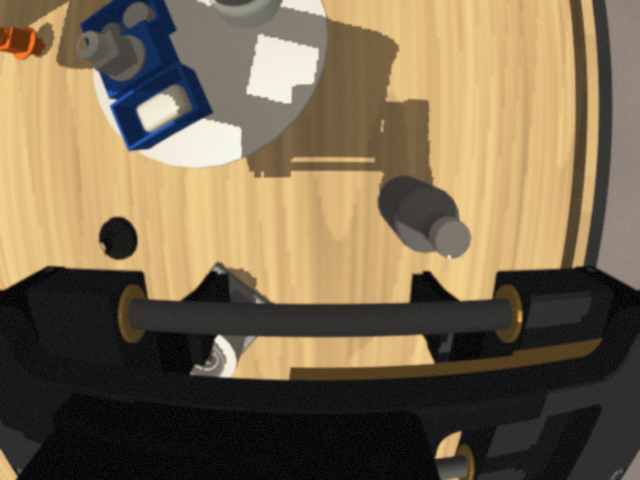

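The wrist picture shows the chrome brush at about (110,50) in the blue caddy, an orange look-alike on the table at (20,40), the drive socket at (205,360) and the bottle at (430,220). The positions from the three cameras agree, so I'll move near the brush for its yaw.

Request:
{"method": "arm_command", "body": {"translation": [[-0.3, 0, -0.5], [-0.6, 0, -1], [-0.6, 0, -1]], "rotation": [[0, 0, 0], [0, 0, 0], [0, 0, 0]], "grip": [-1, -1, -1]}}

```text
time_s: 1.8
position: [0.5372, 0.0511, 0.2432]
tcp_rot: [[0.003, -0.011, 1.0], [-1.0, 0.002, 0.003], [-0.002, -1.0, -0.011]]
force: [0.3, -0.7, -0.6]
opening: 0.998
```

Request:
{"method": "arm_command", "body": {"translation": [[-0.3, 0, -0.5], [-0.6, 0, -1], [-0.6, 0, -1], [-0.6, 0, -1]], "rotation": [[0, 0, 0], [0, 0, 0], [0, 0, 0], [0, 0, 0]], "grip": [-1, -1, -1, -1]}}

```text
time_s: 2.2
position: [0.465, 0.0964, 0.2451]
tcp_rot: [[0.001, 0.002, 1.0], [-1.0, -0.0, 0.001], [0.0, -1.0, 0.002]]
force: [0.7, -0.2, -0.7]
opening: 1.0
```

```bash
python3 - <<'E'
from h import *
np.set_printoptions(precision=4,suppress=True)
st=bot.read_state(); print(st['time_s'],st['position'],np.array(st['tcp_rot']))
C={n:shot(n,n+'1.png') for n in('scene','side','wrist')}
for t in('brush','brush_grip','socket_rim','turntable','jar'):
  for n in C:
    for d in models.spot_point(n,t)[:2]:
      uv=np.array(d['point'])*[640,480]; z={'brush':.082,'brush_grip':.104,'socket_rim':.106}.get(t,0 if t!='jar' else .022)
      print(t,n,round(d['conf'],2),uv.round(1),atz(ray(C[n],uv,st),z))
s=C['scene']['image'][260:370,220:320]
cv2.imwrite('pics/combo1.png',np.hstack([cv2.resize(s,(400,440),interpolation=3),cv2.resize(C['side']['image'][240:350,285:385],(400,440),interpolation=3)]))
E
```

```text
2.2 [0.465  0.0964 0.2451] [[ 0.0015  0.0016  1.    ]
 [-1.     -0.0003  0.0015]
 [ 0.0003 -1.      0.0016]]
brush scene 0.91 [265.7 146.4] [0.306  0.1749 0.082 ]
brush scene 0.9 [322.1 179.8] [0.4523 0.1529 0.082 ]
brush side 0.86 [206.3 196.2] [0.2871 0.1609 0.082 ]
brush side 0.61 [286.  195.3] [0.4483 0.1528 0.082 ]
brush wrist 0.82 [300.5 154.8] [0.4504 0.1547 0.082 ]
brush wrist 0.73 [125.6 100.6] [0.2951 0.21   0.082 ]
brush_grip scene 0.9 [264.8 139. ] [0.3081 0.1718 0.104 ]
brush_grip scene 0.71 [382.7 201.5] [0.5819 0.1432 0.104 ]
brush_grip side 0.87 [203. 192.] [0.285 0.144 0.104]
brush_grip side 0.71 [287.4 187.2] [0.4516 0.1493 0.104 ]
brush_grip wrist 0.78 [117.5 100.9] [0.2994 0.2075 0.104 ]
brush_grip wrist 0.66 [298.3 156.4] [0.4498 0.1543 0.104 ]
socket_rim scene 0.62 [259.4 293.8] [ 0.5113 -0.1255  0.106 ]
socket_rim side 0.7 [338.1 281.9] [ 0.52   -0.1259  0.106 ]
turntable scene 0.82 [349.7 212.8] [0.5056 0.1743 0.    ]
turntable scene 0.39 [238.5 258.3] [ 0.3858 -0.0341  0.    ]
turntable side 0.66 [311.4 216.8] [0.5032 0.1842 0.    ]
turntable wrist 0.86 [351.9 132.2] [0.4992 0.1755 0.    ]
jar scene 0.86 [382.5 201.2] [0.5544 0.2179 0.022 ]
jar scene 0.45 [406.9 325. ] [ 0.7116 -0.008   0.022 ]
jar side 0.86 [333.  198.2] [0.5544 0.2204 0.022 ]
jar wrist 0.74 [410.1  90.8] [0.5547 0.2184 0.022 ]
```

View pics/wrist1.png

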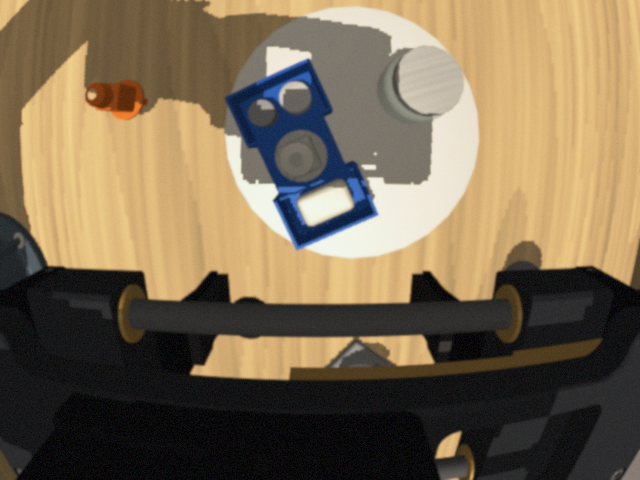

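View pics/combo1.png

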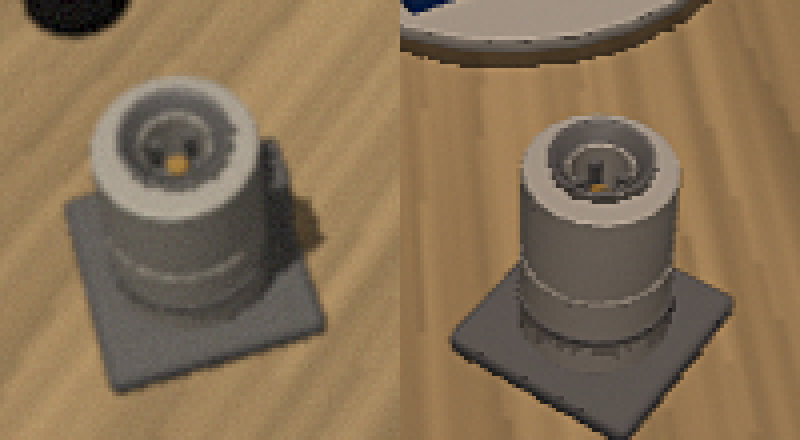

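The wrist view has the brush at (300,155) in the caddy, the jar at (428,80) and the orange decoy at (120,98). The crops give the dock plate corners. Next are the brush yaw and the dock yaw.

```bash
python3 - <<'E'
from h import *
np.set_printoptions(precision=4,suppress=True)
st=bot.read_state(); 
C={n:shot(n) for n in('scene','side','wrist')}
for n,p in(('scene',[(236.75,311.75),(250,357.5),(301.25,341.25)]),('side',[(298,325.5),(341.75,349.25),(368.25,315)])):
  for z in(.0,.008):
    P=[atz(ray(C[n],u),z)[:2] for u in p]; e=[P[1]-P[0],P[2]-P[1]]
    print(n,z,[ (round(float(np.linalg.norm(v)),4),round(float(np.degrees(np.arctan2(v[1],v[0])))%90,1)) for v in e],(P[0]+P[2])/2)
im=C['wrist']['image']
cv2.imwrite('pics/brush2.png',cv2.resize(im[115:195,255:345],(720,600 if 0 else 640),interpolation=cv2.INTER_CUBIC)[:600])
E
```

```text
scene 0.0 [(0.0882, 51.5), (0.086, 51.1)] [ 0.5141 -0.1196]
scene 0.008 [(0.0872, 51.5), (0.085, 51.1)] [ 0.5171 -0.1229]
side 0.0 [(0.088, 51.1), (0.0892, 51.3)] [ 0.5179 -0.1131]
side 0.008 [(0.087, 51.1), (0.0882, 51.3)] [ 0.5169 -0.1199]
```

View pics/brush2.png

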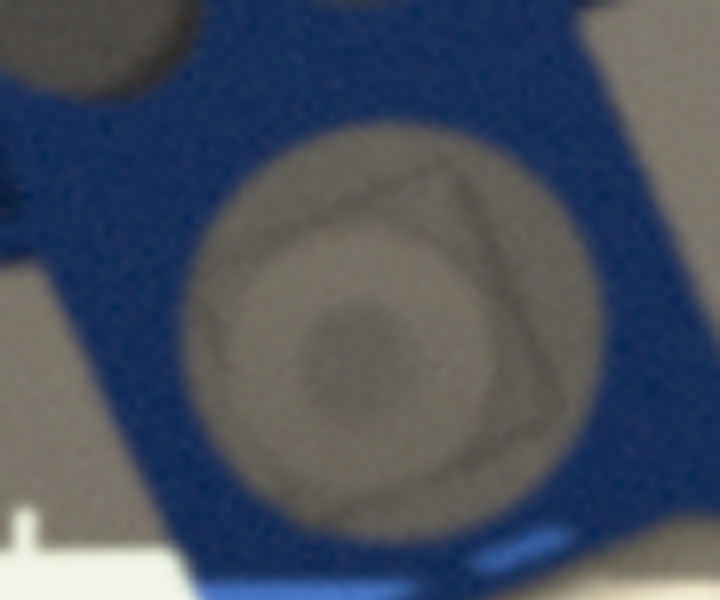

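The brush crop shows the flange circle centred at crop (393,332) and the square grip's edges tilted by about 24°. The dock yaw is 51.2° (mod 90) from both cameras.

```bash
python3 - <<'E'
from h import *
np.set_printoptions(precision=4,suppress=True)
st=bot.read_state(); c=shot('wrist'); cs=shot('scene'); cd=shot('side')
f=lambda u,v,z:atz(ray(c,(u/8+255-.44,v/8+115-.44),st),z)
print('flange',f(393,332,.085),'tip',f(360,355,.148))
for a,b in(((240,255),(450,165)),((455,180),(560,400)),((330,510),(560,410))):
  d=f(*b,.086)-f(*a,.086); print(np.degrees(np.arctan2(d[1],d[0]))%90,np.linalg.norm(d))
# circle diameter check
print(np.linalg.norm(f(183,332,.085)-f(603,332,.085)))
rs=[ray(c,(393/8+254.6,332/8+114.6),st)]
for n,k in(('scene',cs),('side',cd)):
  for d in models.spot_point(n,'brush')[:2]:
    uv=np.array(d['point'])*[640,480]
    if abs(atz(ray(k,uv),.082)[0]-.45)<.03: rs.append(ray(k,uv)); print(n,uv)
print(tri(rs)); print(st['position'],st['joint_positions'],st['time_s'])
E
```

```text
flange [0.453  0.1535 0.085 ] tip [0.453  0.1541 0.148 ]
22.82933966093214 0.022766741183158006
25.254575698498783 0.024478538894374718
23.470501360349708 0.025214071722335453
0.04216426807034516
scene [322.816 182.016]
side [286.016 195.696]
(array([0.4516, 0.1538, 0.078 ]), [np.float64(0.0013089864278219665), np.float64(0.002638261574819963), np.float64(0.003759753490724773)])
[0.465  0.0961 0.2446] [ -1.8474  18.7033 103.0404   0.0001  58.2546  -1.8514] 3.25
```

Request:
{"method": "arm_command", "body": {"translation": [[-0.3, 0, -0.15], [-0.72, 0, -0.15], [-0.72, 0.4, -0.15], [-0.72, 0.8, -0.15], [-0.72, 0.8, -0.15]], "rotation": [[0, -0.13, 0], [0, -0.27, 0], [0, -0.4, 0], [0, -0.4, 0], [0, -0.4, 0]], "grip": [-1, -1, -1, -1, -1]}}

```text
time_s: 4.0
position: [0.4501, 0.1536, 0.1776]
tcp_rot: [[0.407, -0.008, 0.913], [-0.913, -0.001, 0.407], [-0.003, -1.0, -0.008]]
force: [-0.6, 0.2, 0.1]
opening: 1.001
```

```bash
python3 - <<'E'
from h import *
np.set_printoptions(precision=4,suppress=True)
st=bot.read_state(); c=shot('wrist','wrist3.png'); print(st['position'],np.array(st['tcp_rot']))
for p in((.453,.1535,.086),(.453,.154,.148)):
  H=np.array(c['hand_eye']); q=np.linalg.inv(H)@np.array([*(np.array(st['tcp_rot']).T@(np.array(p)-st['position'])),1])
  r=np.arctan2(np.hypot(q[0],q[1]),q[2]); u=q[:2]/np.hypot(q[0],q[1])*r*c['mtx'][0,0]+c['mtx'][:2,2]; print(u)
E
```

```text
[0.4501 0.1536 0.1776] [[ 0.4072 -0.0085  0.9133]
 [-0.9134 -0.0009  0.4072]
 [-0.0026 -1.     -0.0081]]
[324.4657 251.0501]
[325.4459 286.3296]
```

View pics/wrist3.png

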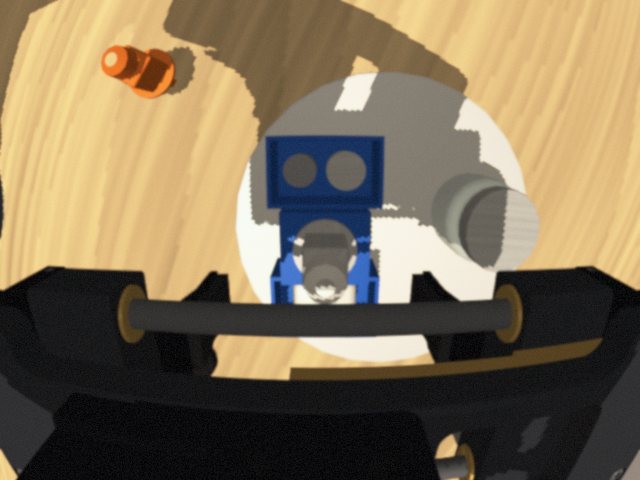

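The brush sits at (323,250), square to the jaws and midway between the fingers, as predicted. Descending now.

Request:
{"method": "arm_command", "body": {"translation": [[0, 0.3, 0], [0, 0.6, 0], [0, 0.86, 0], [0, 0.86, 0], [0, 0.86, 0]], "rotation": [[0, 0, 0], [0, 0, 0], [0, 0, 0], [0, 0, 0], [0, 0, 0]], "grip": [-1, -1, -1, -1, -1]}}

```text
time_s: 4.55
position: [0.454, 0.1536, 0.1129]
tcp_rot: [[0.406, 0.002, 0.914], [-0.914, 0.0, 0.406], [0.001, -1.0, 0.002]]
force: [-0.1, -0.5, -0.4]
opening: 0.999
```

Request:
{"method": "arm_command", "body": {"translation": [[0, 0, 0], [0, 0, 0], [0, 0, 0], [0, 0, 0], [0, 0, 0]], "rotation": [[0, 0, 0], [0, 0, 0], [0, 0, 0], [0, 0, 0], [0, 0, 0]], "grip": [-0.2, 0.2, 1, 1, 1]}}

```text
time_s: 5.05
position: [0.4531, 0.1537, 0.112]
tcp_rot: [[0.407, 0.0, 0.914], [-0.914, 0.0, 0.407], [0.0, -1.0, 0.0]]
force: [-0.5, -0.2, -1.1]
opening: 0.629
```

Request:
{"method": "arm_command", "body": {"translation": [[0, 0, 0], [0, 0, 0], [0, 0, 0]], "rotation": [[0, 0, 0], [0, 0, 0], [0, 0, 0]], "grip": [1, 1, 1]}}

```text
time_s: 5.35
position: [0.4529, 0.1536, 0.1117]
tcp_rot: [[0.407, -0.0, 0.914], [-0.914, -0.0, 0.407], [-0.0, -1.0, -0.0]]
force: [-0.1, -0.1, -0.1]
opening: 0.355
```

Request:
{"method": "arm_command", "body": {"translation": [[0, 0, 0], [0, 0, 0], [0, 0, 0]], "rotation": [[0, 0, 0], [0, 0, 0], [0, 0, 0]], "grip": [1, 1, 1]}}

```text
time_s: 5.65
position: [0.4529, 0.1536, 0.1117]
tcp_rot: [[0.407, -0.0, 0.914], [-0.914, 0.0, 0.407], [-0.0, -1.0, -0.0]]
force: [-0.6, 0.4, -0.6]
opening: 0.294
```

Request:
{"method": "arm_command", "body": {"translation": [[0, -0.15, 0], [0, -0.4, 0], [0, -0.7, 0], [0, -1, 0], [0, -1, 0]], "rotation": [[0, 0, 0], [0, 0, 0], [0, 0, 0], [0, 0, 0], [0, 0, 0]], "grip": [1, 1, 1, 1, 1]}}

```text
time_s: 6.15
position: [0.4549, 0.1539, 0.1943]
tcp_rot: [[0.407, 0.006, 0.913], [-0.914, 0.001, 0.407], [0.002, -1.0, 0.006]]
force: [0.5, -0.0, -0.8]
opening: 0.293
```

Request:
{"method": "arm_command", "body": {"translation": [[0.5, -0.3, -0.05], [1, -0.3, -0.1]], "rotation": [[0, 0, 0], [0, 0, 0]], "grip": [1, 1]}}

```text
time_s: 6.35
position: [0.4793, 0.0773, 0.2172]
tcp_rot: [[0.41, 0.004, 0.912], [-0.912, -0.0, 0.41], [0.002, -1.0, 0.004]]
force: [1.2, 0.1, -1.4]
opening: 0.292
```

Request:
{"method": "arm_command", "body": {"translation": [[0.5, 0, -0.05], [1, 0, -0.1]], "rotation": [[0, 0, 0], [0, 0, 0]], "grip": [1, 1]}}

```text
time_s: 6.55
position: [0.5032, -0.0003, 0.215]
tcp_rot: [[0.407, -0.001, 0.913], [-0.913, 0.0, 0.407], [-0.001, -1.0, -0.001]]
force: [0.5, 0.3, -1.0]
opening: 0.294
```

Request:
{"method": "arm_command", "body": {"translation": [[0.5, 0, -0.05], [1, 0, -0.1]], "rotation": [[0, 0, 0], [0, 0, 0]], "grip": [1, 1]}}

```text
time_s: 6.75
position: [0.5283, -0.0768, 0.2146]
tcp_rot: [[0.406, -0.002, 0.914], [-0.914, 0.001, 0.406], [-0.001, -1.0, -0.001]]
force: [-0.3, 0.6, -1.1]
opening: 0.292
```

Request:
{"method": "arm_command", "body": {"translation": [[0.4, 0, -0.05], [1, 0, -0.1], [1, 0, -0.1], [1, 0, -0.1], [1, 0, -0.1]], "rotation": [[0, -0.12, 0], [0, -0.24, 0], [0, -0.36, 0], [0, -0.453, 0], [0, -0.453, 0]], "grip": [1, 1, 1, 1, 1]}}

```text
time_s: 7.25
position: [0.5531, -0.152, 0.2142]
tcp_rot: [[0.778, -0.002, 0.628], [-0.628, 0.001, 0.778], [-0.003, -1.0, -0.001]]
force: [-0.1, 0.8, -1.0]
opening: 0.299
```

```bash
python3 - <<'E'
from h import *
np.set_printoptions(precision=4,suppress=True)
shot('side')
st=bot.read_state(); C={'wrist':shot('wrist','wrist4.png')}; st2=bot.read_state();print(st['time_s'],st['position'],st2['position'],np.array(st['tcp_rot']))
C['scene']=shot('scene');C['side']=shot('side')
for t in('socket_rim','brush','stem_end','drive','brush_grip'):
  for n in C:
    for d in models.spot_point(n,t)[:2]:
      uv=np.array(d['point'])*[640,480]; z={'brush':.185,'brush_grip':.207,'socket_rim':.106,'stem_end':.153}.get(t,0)
      print(t,n,round(d['conf'],2),uv.round(1),atz(ray(C[n],uv,st),z))
E
```

```text
7.3 [ 0.5532 -0.1516  0.2145] [ 0.5533 -0.1514  0.2147] [[ 0.7776 -0.0021  0.6288]
 [-0.6288  0.0011  0.7776]
 [-0.0023 -1.     -0.0005]]
socket_rim wrist 0.98 [324.5 173.2] [ 0.5177 -0.1193  0.106 ]
socket_rim wrist 0.55 [525. 238.] [ 0.6501 -0.0268  0.106 ]
socket_rim scene 0.9 [263.  294.8] [ 0.5169 -0.1241  0.106 ]
socket_rim scene 0.62 [381.7 202.5] [0.5821 0.1383 0.106 ]
socket_rim side 0.95 [337.2 277.9] [ 0.5197 -0.117   0.106 ]
brush scene 0.95 [269.1 289.4] [ 0.5532 -0.1501  0.185 ]
brush side 0.64 [203.8 197.1] [0.309  0.0091 0.185 ]
brush side 0.61 [361.6 251.8] [ 0.5486 -0.1459  0.185 ]
stem_end scene 0.73 [269.8 303.3] [ 0.5531 -0.1522  0.153 ]
stem_end side 0.8 [205.3 209.2] [0.3066 0.0189 0.153 ]
stem_end side 0.72 [361.7 269.3] [ 0.5506 -0.149   0.153 ]
drive wrist 0.7 [319.4 163.9] [ 0.5154 -0.122   0.    ]
drive scene 0.95 [267.7 321.7] [ 0.5084 -0.1133  0.    ]
drive side 0.95 [333.5 326.4] [ 0.5163 -0.1269  0.    ]
brush_grip wrist 0.89 [319.5 305.3] [ 0.5535 -0.1524  0.207 ]
brush_grip scene 0.7 [264.4 280.7] [ 0.55   -0.1534  0.207 ]
brush_grip side 0.84 [364.7 241.6] [ 0.5509 -0.1491  0.207 ]
```

View pics/wrist4.png

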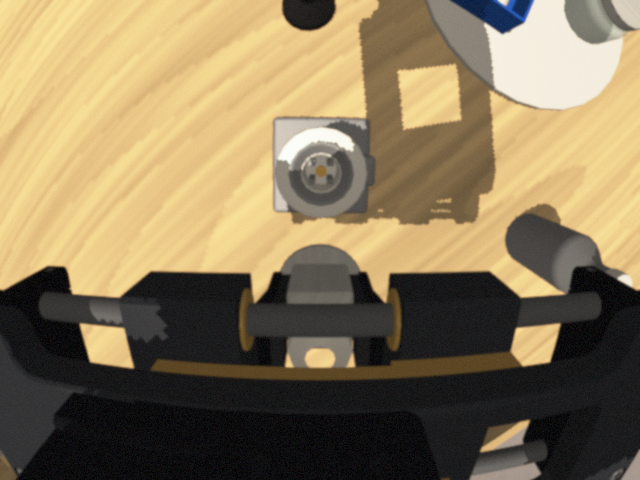

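View crop.

The socket is at (321,172), with the dock square in the image, so the yaw looks right. The held brush shows at (320,300). I'll fit the rim centre and slots on a crop.

```bash
python3 - <<'E'
import cv2
im=cv2.imread('pics/wrist4.png'); cv2.imwrite('pics/c5.png',cv2.resize(im[110:220,265:385],(720,660)[:2] if 0 else (650,596),interpolation=cv2.INTER_CUBIC))
E
```

```text
(no output)
```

View pics/c5.png

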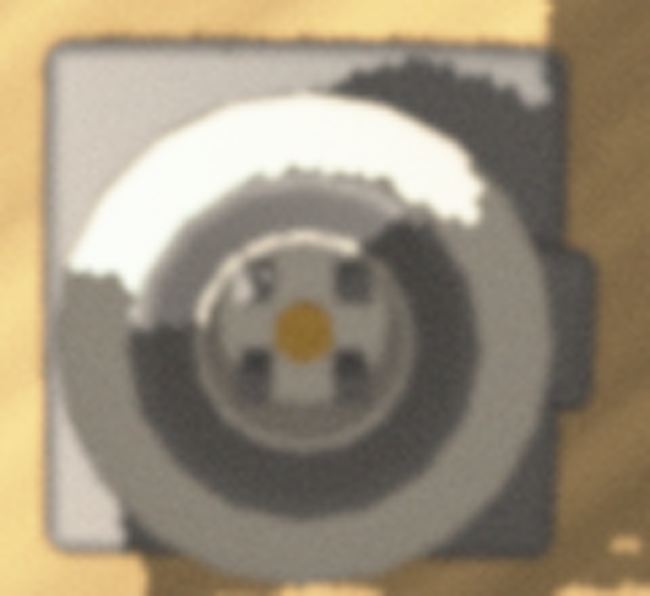

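```bash
python3 - <<'E'
from h import *
np.set_printoptions(precision=4,suppress=True)
st=bot.read_state(); c=shot('wrist')
P=np.array([.5532,-.1516,.2145]);R=np.array([[.7776,-.0021,.6288],[-.6288,.0011,.7776],[-.0023,-1,-.0005]])
s0=dict(position=P,tcp_rot=R)
f=lambda u,v,z:atz(ray(c,((u+.5)/650*120+264.5,(v+.5)/596*110+109.5),s0),z)
print('rim45',f(305,347,.106),'bore',f(303,340,.1),'pin',f(303,332,.086),'w45',np.linalg.norm(f(130,340,.106)-f(480,340,.106)))
for a,b in(((55,45),(560,50)),((50,545),(550,550)),((52,60),(48,530)),((240,372),(360,374))):
  d=f(*b,.008)-f(*a,.008); print(np.degrees(np.arctan2(d[1],d[0]))%90)
# flange of held brush z=.1845 : edges
F=lambda u,v,z:atz(ray(c,(u,v),s0),z)
print('flange',F(320,246,.1845), F(281,285,.1845),F(359,285,.1845))
print(st['position'],np.degrees(np.arctan2(R[1,2],R[0,2])),st['time_s'],st['joint_positions'])
E
```

```text
rim45 [ 0.5164 -0.1214  0.106 ] bore [ 0.516  -0.1213  0.1   ] pin [ 0.516  -0.1213  0.086 ] w45 0.043273608818524226
50.49220795034212
50.445530015091904
49.64945147880547
50.063833335366006
flange [ 0.5377 -0.1393  0.1845] [ 0.5412 -0.167   0.1845] [ 0.5654 -0.137   0.1845]
[ 0.5539 -0.1517  0.2158] 51.039541989163546 8.2 [-26.4626  28.3335  91.2312  -0.0027  60.4324 -77.6403]
```

Request:
{"method": "arm_command", "body": {"translation": [[-0.4, 0, 0], [-0.61, 0, 0], [-0.61, 0, 0], [-0.61, 0.3, 0], [-0.61, 0.35, 0]], "rotation": [[0, 0, 0], [0, 0, 0], [0, 0, 0], [0, 0, 0], [0, 0, 0]], "grip": [1, 1, 1, 1, 1]}}

```text
time_s: 8.75
position: [0.5158, -0.1213, 0.1864]
tcp_rot: [[0.779, -0.002, 0.627], [-0.627, 0.001, 0.779], [-0.002, -1.0, -0.001]]
force: [-0.7, -0.5, -0.4]
opening: 0.297
```

Request:
{"method": "arm_command", "body": {"translation": [[0, 0.1, 0], [0, 0.2, 0], [0, 0.28, 0], [0, 0.28, 0], [0, 0.28, 0]], "rotation": [[0, 0, 0], [0, 0, 0], [0, 0, 0], [0, 0, 0], [0, 0, 0]], "grip": [1, 1, 1, 1, 1]}}

```text
time_s: 9.25
position: [0.516, -0.1212, 0.1653]
tcp_rot: [[0.779, -0.0, 0.627], [-0.627, 0.0, 0.779], [-0.0, -1.0, -0.0]]
force: [-0.5, 0.7, -0.7]
opening: 0.294
```

Request:
{"method": "arm_command", "body": {"translation": [[0, 0.06, 0], [0, 0.1, 0], [0, 0.14, 0], [0, 0.18, 0], [0, 0.18, 0]], "rotation": [[0, 0, 0], [0, 0, 0], [0, 0, 0], [0, 0, 0], [0, 0, 0]], "grip": [1, 1, 1, 1, 1]}}

```text
time_s: 9.75
position: [0.5156, -0.121, 0.1505]
tcp_rot: [[0.779, -0.001, 0.627], [-0.627, 0.0, 0.779], [-0.001, -1.0, -0.0]]
force: [0.2, -0.1, -0.3]
opening: 0.295
```

Request:
{"method": "arm_command", "body": {"translation": [[0, 0.05, 0], [0, 0.09, 0], [0, 0.13, 0], [0, 0.16, 0], [0, 0.16, 0]], "rotation": [[0, 0, 0], [0, 0, 0], [0, 0, 0], [0, 0, 0], [0, 0, 0]], "grip": [1, 1, 1, 1, 1]}}

```text
time_s: 10.25
position: [0.5163, -0.1213, 0.1387]
tcp_rot: [[0.779, 0.001, 0.627], [-0.627, -0.0, 0.779], [0.001, -1.0, 0.0]]
force: [-1.4, 1.0, 7.2]
opening: 0.297
```

Request:
{"method": "arm_command", "body": {"translation": [[0, 0.02, 0], [0, 0.03, 0], [0, 0.04, 0], [0, 0.04, 0], [0, 0.04, 0]], "rotation": [[0, 0, 0], [0, 0, 0], [0, 0, 0], [0, 0, 0], [0, 0, 0]], "grip": [1, 1, 1, 1, 1]}}

```text
time_s: 10.75
position: [0.5163, -0.1213, 0.136]
tcp_rot: [[0.779, 0.001, 0.627], [-0.627, -0.001, 0.779], [0.001, -1.0, 0.0]]
force: [-0.8, -0.2, 8.0]
opening: 0.299
```

Request:
{"method": "arm_command", "body": {"translation": [[0, 0.01, 0], [0, 0.02, 0], [0, 0.02, 0], [0, 0.02, 0]], "rotation": [[0, 0, 0], [0, 0, 0], [0, 0, 0], [0, 0, 0]], "grip": [1, 1, 1, 1]}}

```text
time_s: 11.15
position: [0.5163, -0.1213, 0.1356]
tcp_rot: [[0.779, 0.002, 0.627], [-0.627, -0.001, 0.779], [0.002, -1.0, 0.0]]
force: [-3.4, 1.2, 17.8]
opening: 0.294
```

The force rose from 8 to 17.8 N within 0.4 mm, so the flange appears to be seated on the rim. I'll check that by eye.

```bash
python3 - <<'E'
from h import *
a=shot('scene')['image'];b=shot('side')['image']; st=bot.read_state(); print(st['time_s'],st['position'],st['force'],st['opening'])
g=lambda i,x,y:cv2.resize(i[y:y+75,x:x+65],(390,450),interpolation=cv2.INTER_CUBIC)
cv2.imwrite('pics/end.png',np.hstack([g(a,230,255),g(b,305,235)]))
E
```

```text
11.25 [ 0.51635044 -0.12131629  0.13560398] [-3.09911043  1.21789658 17.07334046] 0.29704628435914365
```

View pics/end.png

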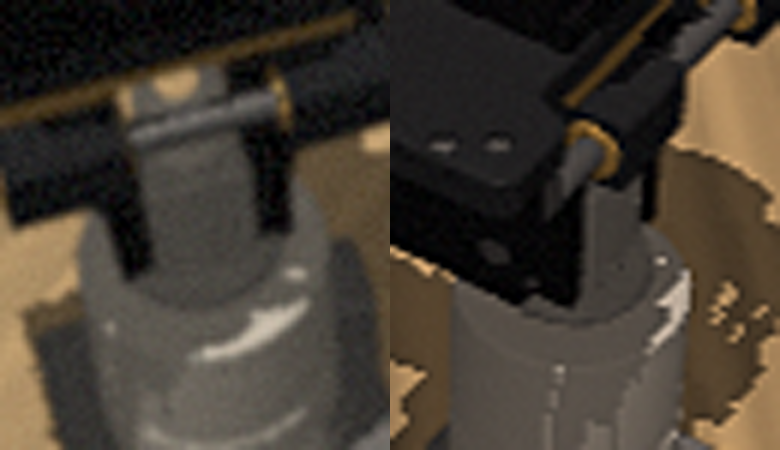

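In both crops the flange lies on the rim with no gap (scene crop around (205,280), side crop around (590,305)). The force is steady at about 17 N against a spring of about 10 N, so I'm handing in.

```bash
python3 - <<'E'
from h import *
bot.hand_in(); st=bot.read_state(); print(st['time_s'],st['position'],st['force'],st['opening'])
E
```

```text
the job is handed in; nothing more can be done
the job is handed in; nothing more can be done
```

I took the chrome brush from the caddy, fitted its splined stem into the drive's socket and handed the job in while still gripping it and pressing it home. It took about 11.3 s of the 38 s allowed.

- **Alignment:** I turned the brush about 27° so its lobes met the slots. The stem passed the ribs with almost no force. The three cameras put the dock yaw between 50.3° and 51.2°, and I used 51.2°; the spread did not matter.
- **Seating:** The final TCP height was 0.1356 m, against 0.136 m expected with the flange on the rim. The upward force rose from 8 N to about 17 N in the last 0.4 mm, against a spring of about 10 N, and stayed there. Both outside cameras showed no gap under the flange.
- **Grip:** The opening read 0.297, which matches the 26 mm grip.
- **Not checked:** I could not read the ejector travel directly. I also took no full view of the scene at the end to confirm that nothing fell over. No force readings away from the socket suggested contact with anything else.

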